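Walk the dry-block heater home into its dock and clip it in

TASK

Dock the heavy dry-block heater: ease it along its docking plate between the two rails until both ends of its far face sit home against the two stop buttons, then swing the turn clip fully round behind it. Walk it in by pushing the guards on its two near corners in turn, never pushing heater or clip with more than 22 N and keeping off its control panel. Do not tip or lift it, keep the sample jars standing in their wells, and leave the other things on the bench alone.

Things in the scene. Friction and masses are not known exactly. Their poses are not given: they have to be found in the camera images.
- dock: Docking plate fixed to the bench (lengths here in mm): dark steel, 275 (x) x 350 (y) x 5, an end wall at its far end (45 high above the bench, two rubber stop buttons on it) and two guide rails, 35 high, 268 apart inside, running 75 from the buttons towards the robot, then flaring out for 35 more. Origin on its underside, midway between the button faces; x points from the mouth to the wall, y left, z up
- block_heater: Grey dry-block heater, 4 kg, 120 (x) x 260 (y, 4 clear of each rail) x 62 mm high with feet, alloy top with three wells. Stands on the plate on four rubber feet (8 high, at x +-30, y +-80). Origin: centre of its underside, x = docking direction. Starts with its nose between the rails, 38 to 58 mm short of home; at home its origin is 60 short of the dock's in x
- corner_left (a point): Push point on the rubber guard at the left end of the heater's near face (flat, 42 wide, 34 high, 3 proud): heater x -63, y +115, height 28 mm. Pushed level here the heater pivots about a point near its other end (heater y -105) and slides at 12 to 16 N; the corner swings outwards 0.3 mm per mm. A push that also bears down makes the feet grip, to over 22 N; easing it upwards a little frees them
- corner_right (a point): The same point on the guard at the right end of the near face: heater x -63, y -115, height 28 mm; pivot at heater y +105
- nose_left (a point): Point on the heater's far face opposite the left stop button: heater x +60, y +100, height 31 mm
- nose_right (a point): Point on the heater's far face opposite the right stop button: heater x +60, y -100, height 31 mm
- dock_stop (a point): Point on the plate's upper face midway between the two button faces; axes as the dock. A nose point is home when its x in this frame is 0
- clip_pivot (a point): Foot of the turn clip's pivot pillar: in the dock frame x -133, y +157 mm, on the plate's upper face. The pillar is 22 wide and carries the clip 15 mm above the plate
- clip_peg (a point): Upright thumb peg on the clip, 45 mm from the pivot axis: 11 thick, with a black head 15 thick; this point is 50 above the bench, the head ends 7 higher, the shaft is free from 29 above the bench upwards. Push it round the pivot with shut fingers or pinch it
- turn_clip (a joint): Angle of the steel turn clip, a flat bar 14 mm wide, 58 long, 9 thick, turning about the upright pivot. 0: points back and outwards (135 degrees anticlockwise from dock x, seen from above); grows anticlockwise; 0.785: straight back along -x; 2.356: end stop, along -y behind the docked heater, 3 mm clear of its guards. Turns stiffly (about 1.2 N at the peg), stays where left; a heater not home blocks it
- jar_left: Sample jar with screw lid, cream, 57 wide, 67 tall, standing loose in the heater's left well, 16 mm deep. Origin: centre of its underside
- jar_right: Sample jar with screw lid, brown with black lid, 54 wide, 65 tall, standing loose in the heater's right well, 16 mm deep. Origin: centre of its underside
- well_left (a point): Centre of the floor of the left well (60 mm wide, 16 deep): heater x +18, y +78, height 46
- well_right (a point): Centre of the floor of the right well (60 mm wide, 16 deep): heater x +18, y -78, height 46
- dropper: Bystander: amber dropper bottle, 39 wide, 109 tall mm, standing behind the dock's end wall. Origin: centre of its underside
- beaker: Bystander: small glass beaker, 54 wide, 65 tall mm, standing behind the dock's end wall. Origin: centre of its underside
- stopwatch: Bystander: round black stop watch, 73 x 58 x 14 mm, lying on the bench to the right. Origin: centre of its underside
- notebook: Bystander: blue log book, 135 x 98 x 13 mm, lying on the bench to the right. Origin: centre of its underside
- marker: Bystander: white marker pen, 128 x 12 x 11 mm, lying right of the log book. Origin: centre of its underside
- spindle_a: Bystander: steel viscometer spindle, 92 tall, 36 mm disc foot, on the bench at the right. Origin: centre of its underside
- spindle_b: Bystander: steel viscometer spindle, 92 tall, 47 mm disc foot, on the bench at the right. Origin: centre of its underside
- tape: Bystander: roll of yellowed tape, 93 x 83 x 19 mm, on the bench at the left. Origin: centre of its underside
- control_panel: Display and keys, 130 mm wide and 30 high, on the middle of the heater's near face; origin at its centre. Must not be pressed
Things that resemble listed ones, but are neither listed nor needed, are in the scene too. What is shaped like the jar_left but orange or yellow is not meant.

How it is judged:
On the way, in this order (a step that is already met when the one before it is completed fails the run):
1. both ends of the heater's far face are home against the stop buttons (gap under 2.5 mm) and the heater is still (x of each of nose_left, nose_right in the frame of dock_stop above -0.0025 m and linear speed of block_heater below 0.01 m/s), for 0.2 s.
2. the turn clip is swung fully behind the heater (value of joint turn_clip above 2.2 rad), for 0.2 s.
At the end, for the whole second after the job is handed in: Both nose points within 2.5 mm of the stop buttons' plane, turn clip at 2.2 rad or more, heater level and still, both jars upright in their wells (within 8 mm of the well centres) (x of each of nose_left, nose_right in the frame of dock_stop above -0.0025 m and value of joint turn_clip above 2.2 rad and linear speed of block_heater below 0.005 m/s and angle between block_heater's own z axis and vertical below 0.03 rad and horizontal distance between jar_left and well_left below 0.008 m and horizontal distance between jar_right and well_right below 0.008 m and angle between each of jar_left, jar_right's own z axis and vertical below 0.1 rad); the robot touches nothing.
It fails at once if the robot pushes the heater or the clip with more than 22 N (contact force between any of the fingers, the arm and block_heater above 22 N or contact force between any of the fingers, the arm and turn_clip above 22 N).
It fails at once if the robot presses on the control panel (over 2 N) (contact force between any of the fingers, the arm and control_panel above 2 N).
It fails at once if the heater is tipped (over 0.06 rad) or lifted (over 10 mm off the plate) (angle between block_heater's own z axis and vertical above 0.06 rad or z of block_heater in the frame of dock_stop above 0.01 m).
It fails at once if a sample jar leaves its well or leans over (angle between any of jar_left, jar_right's own z axis and vertical above 0.3 rad or distance between jar_left and well_left above 0.015 m or distance between jar_right and well_right above 0.015 m).
It fails at once if a bystander is moved by more than 15 mm (distance of any of dropper, beaker, stopwatch, notebook, marker, spindle_a, spindle_b, tape from where it was at the start of the episode above 0.015 m).
It also fails if it takes over 72 s, if anything falls off the work surface, if the arm or the gripper's body presses on something with over 40 N, if the wrist force passes 120 N, or if a joint passes its speed limit or range.

ROBOT

A 6-joint arm with a two-finger parallel gripper is mounted at the origin on a cart in front of the work surface, level with it; the furniture and walls round the work are solid. World frame = base frame: x ahead of the robot, y to its left, z up, the work surface at z = 0. Lengths are in m, angles in rad, forces in N, time in s.
With the tool pointing down it reaches from about 0.225 to 0.725 m from the base axis. Payload 3.1 kg.
Tool frame: the origin (TCP) lies at the very end of the fingers, on their centre line; the grasp point (between the pads) lies 19 mm behind it; z points along the fingers, y is the line along which they close (so a half turn about z gives the same grasp; the last joint's range is limited). The gripper opens to 85 mm and grips with 20 to 120 N. Pads are 22 mm wide; open, the fingers measure 114 mm over their backs; the gripper's body (76 mm by 85 mm) begins 54 mm behind the grasp point. The pads swing forward as they close: fully open they stand 13 mm farther back than shut.
Start: joints at [-1.36, 0.048, 0.099, 1.622, 0, 1.443], TCP at [0.174, -0.495, 0.231] pointing down, gripper open.
Joint ranges: [-2.91, 2.91], [-0.99, 1.94], [-1.21, 1.42], [-2.12, 2.29], [-1.49, 1.47], [-3.14, 3.14]. Speed limits (rad/s): [2.79, 2.79, 3.14, 3.14, 3.14, 3.14].

INTERFACE

Orientations are given as a rotation vector (axis times angle).
In Python, from cell import robot gives the robot as it stands.
- The arm moves only by the shell command python3 -m handwheel 'ROWS' [OPENING] [FORCE]. ROWS is JSON, a list of rows, each a list of 6 numbers: the shift along the world's x, y, z in m, then the turn, a rotation vector about the world's x, y, z in rad. In form: [[x, y, z, wx, wy, wz], ...]. A call has 1 to 8 rows; each row is the pose to reach, as a shift and turn from the pose commanded when the call began; what a row does not reach only later rows make up. A row lasts 1/8 s, in which the tool goes at most 62.5 mm and 10.7 degrees, less where a joint would pass 70% of its speed; a pose out of reach is approached as far as the arm can. A call with a gripper value outside its range is refused whole. OPENING is the finger opening in m, from 0 to 0.0854, set as the call begins (- or left out, the last holds). The fingers move at their own pace and stop on an object; FORCE is the grip in N (left out, the last holds). Time passes only in rows, so rows that repeat a pose let the fingers close. It gives the time, the measured TCP pose, the force, the opening and the grip force at its end, in the units of the state.
- robot.get_obs(): the state, without advancing time (a new reading comes with each control period).
- robot.read_camera(name): name is "side" or "top"; returns the picture (400x640x3 uint8, red, green, blue); there is no depth.
- robot.camera_model(name): a dict with "fx", "fy", "cx", "cy" (pixels), "dist" ([k1, k2, p1, p2, k3] as OpenCV has them; the pictures are not rectified), "rvec" (rotation vector, rad) and "tvec" (3), from world to camera coordinates, as OpenCV has them. Camera axes: x right, y down, z forward; pixel columns grow to the right and rows downward; lengths in m; the calibration is good to about 2 mm. A picture is of the moment at which its call begins. camera_model takes no time and is no camera call.
- robot.job_done(): hands the job in; it is judged then, once.
The state is a dict: "clock": time; "joints": joint angles; "qvel": joint speeds; "joint_efforts": joint torques, N m; "ee_pos": TCP position; "orientation": TCP orientation; "ft_force": force on the tool from outside, world axes, zero at the start; "wrist_torque": the same for the moment, N m; "width": finger opening in m; "finger_force": force on a finger pad.
Only numpy, scipy, OpenCV 4.12 (cv2) and the standard library are available. Lean on these libraries where they do the work, as an engineer would, in place of code of your own. Each camera call takes 0.05 s, during which the arm holds its last target. There are 200 camera calls.

## Working session

There is one attempt and no reset: what is moved stays moved. The work goes in short steps, Python scripts to look and compute and a shell command to move; the robot and the scene stay as the last step left them, time stands still between calls to the robot, and variables do not carry over. Pictures are saved under pics/ and viewed, at most 10 in all, crops included, and the job is handed in when it is done.

```bash
ls; mkdir -p pics; python3 - <<'E'
from cell import robot
import cv2
for n in("top","side"):
    cv2.imwrite(f"pics/{n}0.png",cv2.cvtColor(robot.read_camera(n),cv2.COLOR_RGB2BGR)); print(n,robot.camera_model(n))
print(robot.get_obs())
E
```

```text
pics
top {'fx': 518.3700289555318, 'fy': 518.3700289555318, 'cx': 328.28114440723965, 'cy': 196.71088536457808, 'dist': array([0.04769413, 0.        , 0.        , 0.        , 0.        ]), 'rvec': array([ 1.73055089, -2.01893446,  0.62669584]), 'tvec': array([0.13449171, 0.48868495, 1.87021023])}
side {'fx': 496.2663555506746, 'fy': 496.2663555506746, 'cx': 321.53907772194503, 'cy': 207.88544129470608, 'dist': array([-0.11296827,  0.        ,  0.        ,  0.        ,  0.        ]), 'rvec': array([ 2.11720243, -0.27879861,  0.15711625]), 'tvec': array([-0.54599525,  0.16260804,  1.52208284])}
{'clock': 0.1, 'joints': array([-1.35981700e+00,  4.87143039e-02,  9.77465949e-02,  1.62197073e+00,
        1.59031266e-06,  1.44302041e+00]), 'qvel': array([ 0.00073625, -0.0017528 ,  0.0036385 ,  0.00011149,  0.00073419,
        0.00198064]), 'joint_efforts': array([ 2.24341638e-03, -3.39850187e+01,  3.20936430e+01,  1.57736364e-02,
       -1.62442484e-04, -4.59753750e-06]), 'ee_pos': array([ 0.17435082, -0.49463039,  0.23021065]), 'orientation': array([-3.09452635e+00, -5.29214060e-01,  1.37352760e-04]), 'ft_force': array([-0.38993523,  0.04147529,  0.94339904]), 'wrist_torque': array([-0.02034447, -0.00997016, -0.01764061]), 'finger_force': 0.0, 'width': 0.08568503248467509}
```

View pics/top0.png

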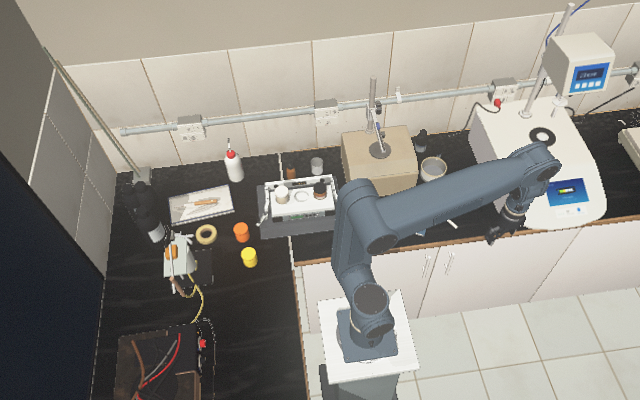

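View pics/side0.png

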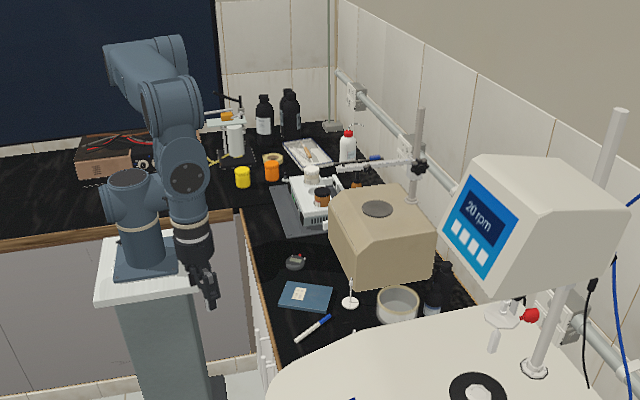

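The top view shows the heater at about (302,200) with the cream jar at (281,194) and the brown one at (320,188). The plate is at (255–340,180–237), and the clip peg is near (263,217). The orange (241,232) and yellow (249,257) jars are decoys. In the side view the heater is at (315,203), partly hidden by a beige box. Next I'll enlarge the dock.

```bash
cat > h.py <<'E'
import numpy as np, cv2
from cell import robot
def cam(n):
    m=robot.camera_model(n); K=np.array([[m['fx'],0,m['cx']],[0,m['fy'],m['cy']],[0,0,1]])
    return K,np.array(m['dist']),np.array(m['rvec'],float),np.array(m['tvec'],float)
def ray(n,uv):
    K,d,r,t=cam(n); R=cv2.Rodrigues(r)[0]
    p=cv2.undistortPoints(np.array(uv,float).reshape(-1,1,2),K,d)[:,0]
    return -R.T@t,np.c_[p,np.ones(len(p))]@R
def plane(n,uv,z):
    o,D=ray(n,uv); return o+D*((z-o[2])/D[:,2])[:,None]
def proj(n,P):
    K,d,r,t=cam(n); return cv2.projectPoints(np.array(P,float).reshape(-1,1,3),r,t,K,d)[0][:,0]
def crop(n,x0,y0,w,h,s,name):
    im=robot.read_camera(n); cv2.imwrite(name.replace('.png','_raw.png'),im[:,:,::-1])
    c=cv2.resize(im[y0:y0+h,x0:x0+w],None,fx=s,fy=s,interpolation=cv2.INTER_CUBIC)[:,:,::-1].copy()
    for x in range(x0-x0%-10,x0+w,10): cv2.putText(c,str(x),((x-x0)*s,10),0,.35,(0,255,255));cv2.line(c,((x-x0)*s,12),((x-x0)*s,18),(0,255,255))
    for y in range(y0-y0%-10,y0+h,10): cv2.putText(c,str(y),(0,(y-y0)*s+4),0,.35,(0,255,255))
    cv2.imwrite(name,c)
E
python3 - <<'E'
from h import *
crop("top",245,160,105,80,7,"pics/topc.png")
crop("side",255,150,100,80,7,"pics/sidec.png")
o,_=ray("top",[[0,0]]);print(o, ray("side",[[0,0]])[0])
E
```

```text
[-0.65761726  0.20560535  1.81103652] [ 0.21254713 -1.30269022  0.94821424]
```

View pics/topc.png

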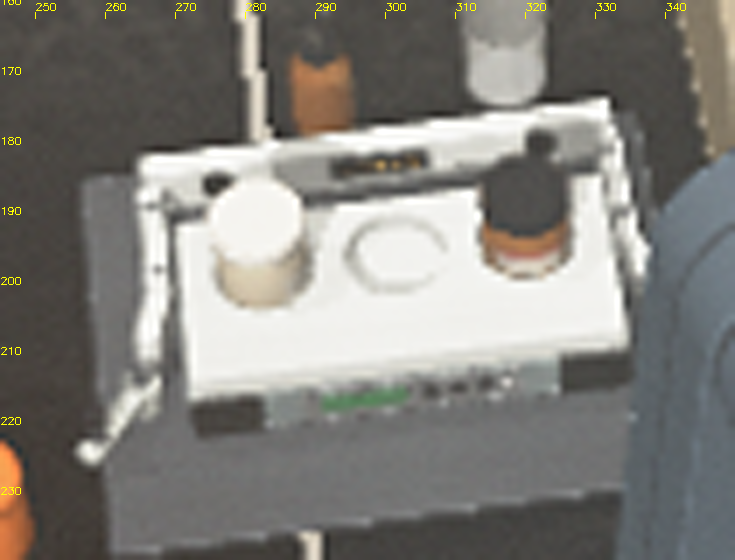

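View pics/sidec.png

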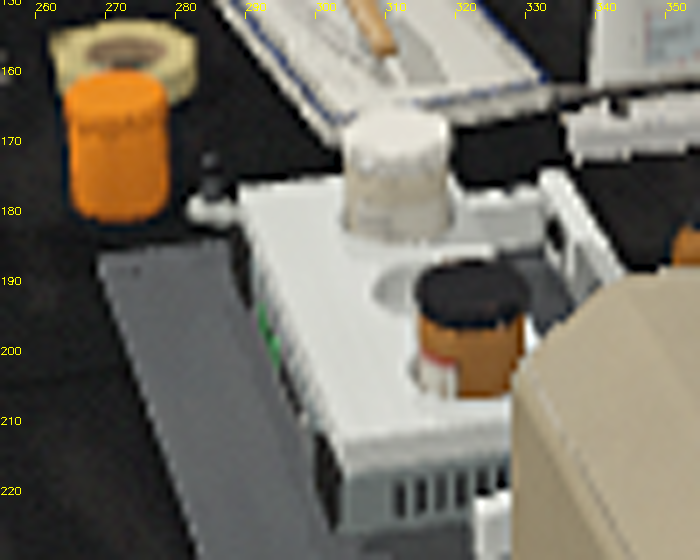

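```bash
python3 - <<'E'
from h import *
np.set_printoptions(precision=4,suppress=True)
c=lambda *p:[(245+x/7-.4,160+y/7-.4) for x,y in p]
s=lambda *p:[(255+x/7-.4,150+y/7-.4) for x,y in p]
P=plane("top",c((110,552),(610,492),(82,178)),.005);print("plate FL, Fr-ish, BL",P)
H=plane("top",c((190,398),(628,348),(603,178),(175,220)),.067);print("heater NL NR FR FL",H)
W=plane("top",c((140,160),(608,100)),.045);print("wall far top L R",W)
for A,n in((H[1]-H[0],'heater near'),(H[2]-H[3],'heater far'),(P[1]-P[0],'plate front'),(W[1]-W[0],'wall'),): print(n,np.hypot(*A[:2]),np.arctan2(A[0],-A[1]))
e=P[2]-P[0];print('plate left edge',np.arctan2(-e[1],e[0]),np.hypot(*e[:2]))
print("side heater NL,NR", plane("side",s((243,185),(340,462)),.067))
print("side plate NL", plane("side",s((98,258)),.005))
print("top buttons",plane("top",c((218,184),(541,143)),.031))
print("peg side",plane("side",s((210,165)),.054), "cliptip", plane("top",c((90,452)),.025))
E
```

```text
plate FL, Fr-ish, BL [[0.4491 0.3466 0.005 ]
 [0.4435 0.0553 0.005 ]
 [0.721  0.3442 0.005 ]]
heater NL NR FR FL [[0.5063 0.289  0.067 ]
 [0.5006 0.0353 0.067 ]
 [0.6239 0.0312 0.067 ]
 [0.6337 0.287  0.067 ]]
wall far top L R [[0.6985 0.3053 0.045 ]
 [0.6986 0.0169 0.045 ]]
heater near 0.25369555329895227 -0.022567653657568403
heater far 0.2560006649756698 -0.038405302541527894
plate front 0.29140666936487525 -0.018909182677572443
wall 0.28837409722289187 0.00042593929743441403
plate left edge 0.008838001878900088 0.2719525337165129
side heater NL,NR [[0.5214 0.2983 0.067 ]
 [0.5092 0.0218 0.067 ]]
side plate NL [[0.4488 0.3492 0.005 ]]
top buttons [[0.6833 0.2604 0.031 ]
 [0.6829 0.0612 0.031 ]]
peg side [[0.5133 0.349  0.054 ]] cliptip [[0.5061 0.3517 0.025 ]]
```

```bash
python3 -m handwheel '[[0.017,0.034,0,0,0,0.175],[0.033,0.068,0,0,0,0.35],[0.05,0.102,0,0,0,0.525],[0.067,0.136,0,0,0,0.7],[0.083,0.17,0,0,0,0.875],[0.1,0.204,0,0,0,1.05],[0.117,0.237,0,0,0,1.225],[0.133,0.271,0,0,0,1.4]]' 0 20
python3 -m handwheel '[[0.017,0.034,0,0,0,0.175],[0.033,0.068,0,0,0,0.35],[0.05,0.102,0,0,0,0.525],[0.067,0.136,0,0,0,0.7],[0.083,0.17,0,0,0,0.875],[0.1,0.204,0,0,0,1.05],[0.117,0.237,0,0,0,1.225],[0.133,0.271,0,0,0,1.4]]'
python3 -c "
from cell import robot
o=robot.get_obs();print(o['joints'],o['width'])"
```

```text
clock: 1.2
ee_pos: [0.3078, -0.223, 0.2311]
orientation: [2.021, 2.406, 0.0]
ft_force: [1.6, -0.6, -0.1]
width: -0.0004
finger_force: 0.0
clock: 2.2
ee_pos: [0.4408, 0.048, 0.2311]
orientation: [0.005, -3.142, 0.0]
ft_force: [0.9, -0.4, -0.3]
width: -0.0001
finger_force: 0.0
[-4.27753751e-02 -1.63595134e-01 -1.03290831e-01  1.63111267e+00
 -1.78000036e-04 -4.59028594e-02] -9.814089826899809e-05
```

```bash
python3 -m handwheel '[[0.004,0,-0.04,0,-0.06,0],[0.009,0,-0.08,0,-0.12,0],[0.014,0,-0.12,0,-0.12,0],[0.02,0,-0.16,0,-0.12,0],[0.024,0,-0.185,0,-0.12,0],[0.024,0,-0.196,0,-0.12,0],[0.024,0,-0.198,0,-0.12,0]]'
python3 - <<'E'
from h import *
crop("top",245,160,105,80,7,"pics/topd.png")
E
```

```text
clock: 3.08
ee_pos: [0.4639, 0.0469, 0.0328]
orientation: [0.004, 3.023, 0.0]
ft_force: [0.1, 0.3, 0.6]
width: 0.0004
finger_force: 0.0
```

View pics/topd.png

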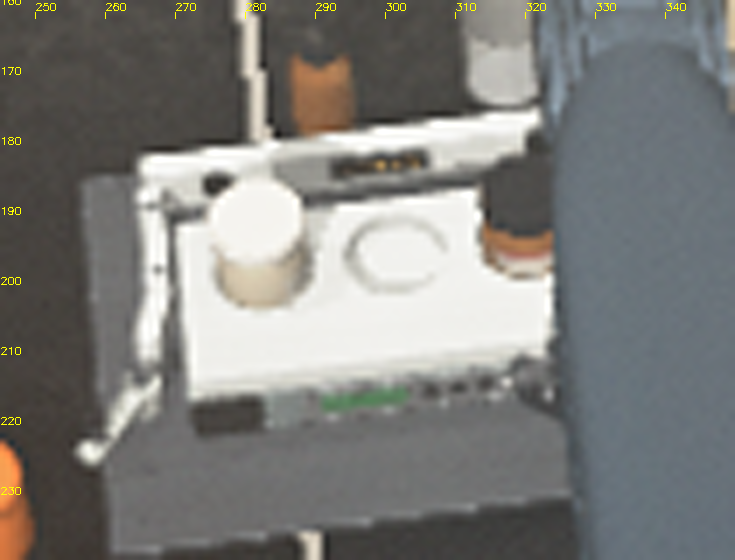

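The gripper is at (321,215), in front of the right guard. I'll check the guard's centre by casting its ray onto the near-face height before pushing.

```bash
python3 - <<'E'
from h import *
c=lambda *p:[(245+x/7-.4,160+y/7-.4) for x,y in p]
print(plane("top",c((192,418),(264,415),(560,372),(632,365)),.033).round(4))
print(proj("top",[.475,.047,.033]), proj("top",[.5,.047,.033]))
E
```

```text
[[0.5149 0.2906 0.033 ]
 [0.5103 0.2489 0.033 ]
 [0.5127 0.0741 0.033 ]
 [0.5109 0.0315 0.033 ]]
[[332.50667023 219.49346563]] [[331.57621365 214.42561196]]
```

```bash
python3 -m handwheel '[[0.008,0,0,0,0,0],[0.014,0,0,0,0,0],[0.018,0,0,0,0,0],[0.020,0,0,0,0,0],[0.022,0,0,0,0,0],[0.024,0,0,0,0,0]]'
```

```text
clock: 3.88
ee_pos: [0.4884, 0.0469, 0.0332]
orientation: [0.004, 3.022, 0.0]
ft_force: [-0.6, -0.4, 0.6]
width: -0.0001
finger_force: 0.0
```

```bash
python3 -m handwheel '[[0.001,0,0,0,0,0],[0.002,0,0,0,0,0],[0.003,0,0,0,0,0],[0.004,0,0,0,0,0]]'
```

```text
clock: 4.38
ee_pos: [0.4925, 0.0468, 0.0333]
orientation: [0.004, 3.022, 0.0]
ft_force: [0.2, 0.3, -0.1]
width: 0.0001
finger_force: 0.0
```

```bash
for i in 1 2 3; do python3 -m handwheel '[[0.001,0,0,0,0,0],[0.002,0,0,0,0,0],[0.003,0,0,0,0,0]]' | grep -E 'clock|ee_pos|ft'; done
```

```text
clock: 4.75
ee_pos: [0.4955, 0.0468, 0.0333]
ft_force: [-0.3, 0.1, -0.4]
clock: 5.12
ee_pos: [0.4967, 0.0468, 0.033]
ft_force: [-6.8, 0.5, 5.7]
clock: 5.5
ee_pos: [0.4968, 0.0469, 0.0324]
ft_force: [-13.9, -0.8, 10.6]
```

```bash
python3 -m handwheel '[[0,0,0.0005,0,0,0],[0,0,0.001,0,0,0],[0,0,0.0015,0,0,0]]' | grep -E 'clock|ee_pos|ft'
```

```text
clock: 5.88
ee_pos: [0.4968, 0.0469, 0.0327]
ft_force: [-8.7, 0.0, 2.3]
```

```bash
python3 -m handwheel '[[0.001,0,0.0005,0,0,0],[0.002,0,0.001,0,0,0],[0.003,0,0.0013,0,0,0]]' | grep -E 'clock|ee_pos|ft'
```

```text
clock: 6.25
ee_pos: [0.4968, 0.0469, 0.0327]
ft_force: [-15.0, -0.4, 4.9]
```

```bash
python3 -m handwheel '[[0,0,0.0005,0,0,0],[0,0,0.001,0,0,0],[0,0,0.0015,0,0,0]]' | grep -E 'clock|ee_pos|ft'
```

```text
clock: 6.62
ee_pos: [0.4967, 0.0469, 0.0329]
ft_force: [-9.8, -0.3, -3.4]
```

```bash
python3 -m handwheel '[[0.0007,0,0.0003,0,0,0],[0.0015,0,0.0006,0,0,0]]' | grep -E 'clock|ee_pos|ft'
```

```text
clock: 6.88
ee_pos: [0.4968, 0.0469, 0.0329]
ft_force: [-12.9, -0.0, -1.0]
```

```bash
python3 -m handwheel '[[0.001,0,0.0007,0,0,0],[0.002,0,0.0014,0,0,0]]' | grep -E 'clock|ee_pos|ft'
```

```text
clock: 7.12
ee_pos: [0.4984, 0.0465, 0.0331]
ft_force: [-9.9, -1.9, -7.5]
```

```bash
python3 -m handwheel '[[0.001,-0.0003,0,0,0,0],[0.002,-0.0006,0,0,0,0],[0.003,-0.0009,0,0,0,0],[0.004,-0.0012,0.0002,0,0,0]]' | grep -E 'clock|ee_pos|ft'
```

```text
clock: 7.62
ee_pos: [0.5023, 0.0454, 0.0331]
ft_force: [-10.4, -1.5, -5.6]
```

```bash
python3 -m handwheel '[[0.0015,-0.0005,0,0,0,0],[0.003,-0.0009,0,0,0,0],[0.0045,-0.0014,0,0,0,0],[0.006,-0.0018,0,0,0,0],[0.0075,-0.0023,0,0,0,0],[0.009,-0.0027,0,0,0,0]]' | grep -E 'clock|ee_pos|ft'
```

```text
clock: 8.38
ee_pos: [0.5114, 0.0429, 0.0331]
ft_force: [-10.7, -1.7, -5.3]
```

```bash
python3 -m handwheel '[[-0.02,0,-0.002,0,0,0],[-0.045,0.01,-0.006,0,0,0],[-0.045,0.065,-0.006,0,0,0],[-0.045,0.122,-0.006,0,0,0],[-0.045,0.18,-0.006,0,0,0],[-0.042,0.225,-0.006,0,0,0],[-0.036,0.234,-0.006,0,0,0],[-0.031,0.234,-0.006,0,0,0]]' | grep -E 'clock|ee_pos|ft'
```

```text
clock: 9.38
ee_pos: [0.4904, 0.2772, 0.0337]
ft_force: [1.0, 0.4, -0.8]
```

```bash
python3 -m handwheel '[[0.0015,0,0,0,0,0],[0.003,0,0,0,0,0],[0.0045,0,0,0,0,0]]' | grep -E 'clock|ee_pos|ft'
```

```text
clock: 9.75
ee_pos: [0.4947, 0.276, 0.0338]
ft_force: [-0.2, -0.6, -0.4]
```

```bash
python3 -m handwheel '[[0.0015,0,0,0,0,0],[0.003,0,0,0,0,0],[0.0045,0,0,0,0,0]]' | grep -E 'clock|ee_pos|ft'
```

```text
clock: 10.12
ee_pos: [0.4964, 0.2765, 0.0336]
ft_force: [-8.4, -2.0, 7.1]
```

```bash
python3 -m handwheel '[[0.001,0,0,0,0,0],[0.002,0,0,0,0,0],[0.003,0,0,0,0,0]]' | grep -E 'clock|ee_pos|ft'
```

```text
clock: 10.5
ee_pos: [0.4965, 0.2765, 0.0335]
ft_force: [-15.6, -2.2, 13.2]
```

```bash
python3 -m handwheel '[[0,0,0.001,0,0,0],[0,0,0.002,0,0,0],[0,0,0.0028,0,0,0]]' | grep -E 'clock|ee_pos|ft'
```

```text
clock: 10.88
ee_pos: [0.4963, 0.2764, 0.0339]
ft_force: [-10.1, -0.8, -0.6]
```

```bash
python3 -m handwheel '[[0.001,0,0.0008,0,0,0],[0.002,0,0.0016,0,0,0],[0.003,0.0002,0.0023,0,0,0]]' | grep -E 'clock|ee_pos|ft'
```

```text
clock: 11.25
ee_pos: [0.4965, 0.2763, 0.0341]
ft_force: [-13.4, -0.5, -2.8]
```

```bash
python3 -m handwheel '[[0.001,0.0002,0.0008,0,0,0],[0.002,0.0004,0.0016,0,0,0],[0.003,0.0007,0.0019,0,0,0]]' | grep -E 'clock|ee_pos|ft'
```

```text
clock: 11.62
ee_pos: [0.4989, 0.277, 0.0344]
ft_force: [-9.8, 0.9, -6.6]
```

```bash
python3 -m handwheel '[[0.0015,0.0005,0,0,0,0],[0.003,0.0009,0,0,0,0],[0.0045,0.0014,0,0,0,0],[0.006,0.0018,0,0,0,0],[0.0075,0.0023,0,0,0,0],[0.009,0.0027,0,0,0,0],[0.0105,0.0031,0,0,0,0],[0.012,0.0035,0,0,0,0]]' | grep -E 'clock|ee_pos|ft'
```

```text
clock: 12.62
ee_pos: [0.5107, 0.2807, 0.0344]
ft_force: [-11.3, 2.0, -5.4]
```

```bash
python3 -m handwheel '[[0.0015,0.0005,0,0,0,0],[0.003,0.0009,0,0,0,0],[0.0045,0.0014,0,0,0,0],[0.006,0.0018,0,0,0,0],[0.0075,0.0023,0,0,0,0],[0.009,0.0027,0,0,0,0],[0.0105,0.0031,0,0,0,0]]' | grep -E 'clock|ee_pos|ft'
```

```text
clock: 13.5
ee_pos: [0.5201, 0.2833, 0.0344]
ft_force: [-14.8, 0.2, -1.0]
```

```bash
python3 -m handwheel '[[-0.02,0,-0.002,0,0,0],[-0.042,-0.01,-0.006,0,0,0],[-0.045,-0.065,-0.006,0,0,0],[-0.045,-0.122,-0.006,0,0,0],[-0.045,-0.18,-0.006,0,0,0],[-0.042,-0.229,-0.006,0,0,0],[-0.036,-0.239,-0.006,0,0,0],[-0.029,-0.239,-0.006,0,0,0]]' | grep -E 'clock|ee_pos|ft'
```

```text
clock: 14.5
ee_pos: [0.5022, 0.0452, 0.035]
ft_force: [0.2, -0.2, 1.3]
```

```bash
python3 -m handwheel '[[0.002,0,0,0,0,0],[0.004,0,0.0003,0,0,0],[0.006,0,0.0005,0,0,0],[0.0075,0,0.001,0,0,0]]' | grep -E 'clock|ee_pos|ft'
```

```text
clock: 15.0
ee_pos: [0.5058, 0.0467, 0.0348]
ft_force: [-7.8, 1.9, 4.5]
```

```bash
python3 -m handwheel '[[0.001,0,0.001,0,0,0],[0.002,0,0.002,0,0,0],[0.003,0,0.0026,0,0,0],[0.004,0,0.0033,0,0,0]]' | grep -E 'clock|ee_pos|ft'
```

```text
clock: 15.5
ee_pos: [0.5058, 0.0467, 0.0351]
ft_force: [-10.5, 1.5, -1.2]
```

```bash
python3 -m handwheel '[[0.001,-0.0002,0.0008,0,0,0],[0.002,-0.0004,0.0016,0,0,0],[0.003,-0.0006,0.0023,0,0,0],[0.004,-0.0008,0.003,0,0,0]]' | grep -E 'clock|ee_pos|ft'
```

```text
clock: 16.0
ee_pos: [0.5079, 0.046, 0.0358]
ft_force: [-9.2, 0.7, -6.0]
```

```bash
python3 -m handwheel '[[0.0015,-0.0005,0,0,0,0],[0.003,-0.0009,0,0,0,0],[0.0045,-0.0014,0,0,0,0],[0.006,-0.0018,0,0,0,0],[0.0075,-0.0023,0,0,0,0],[0.009,-0.0027,0,0,0,0],[0.0105,-0.0031,0,0,0,0],[0.012,-0.0035,0,0,0,0]]' | grep -E 'clock|ee_pos|ft'
```

```text
clock: 17.0
ee_pos: [0.5194, 0.0419, 0.0358]
ft_force: [-11.2, 0.3, -4.4]
```

```bash
python3 -m handwheel '[[0.0015,-0.0005,0,0,0,0],[0.003,-0.0009,0,0,0,0],[0.0045,-0.0014,0,0,0,0],[0.006,-0.0018,0,0,0,0],[0.0075,-0.0023,0,0,0,0]]' | grep -E 'clock|ee_pos|ft'
```

```text
clock: 17.62
ee_pos: [0.5269, 0.0396, 0.0359]
ft_force: [-12.0, 0.3, -3.9]
```

```bash
python3 -m handwheel '[[-0.02,0,-0.002,0,0,0],[-0.042,0.01,-0.006,0,0,0],[-0.045,0.065,-0.006,0,0,0],[-0.045,0.122,-0.006,0,0,0],[-0.045,0.18,-0.006,0,0,0],[-0.042,0.23,-0.006,0,0,0],[-0.036,0.24,-0.006,0,0,0],[-0.028,0.24,-0.006,0,0,0]]' | grep -E 'clock|ee_pos|ft'
```

```text
clock: 18.62
ee_pos: [0.5086, 0.2795, 0.036]
ft_force: [-0.1, -0.9, -0.5]
```

```bash
python3 -m handwheel '[[0.002,0,0,0,0,0],[0.004,0,0.0003,0,0,0],[0.006,0,0.0006,0,0,0],[0.0075,0,0.0012,0,0,0]]' | grep -E 'clock|ee_pos|ft'
```

```text
clock: 19.12
ee_pos: [0.5138, 0.2776, 0.0364]
ft_force: [-5.3, -1.5, 1.1]
```

```bash
python3 -m handwheel '[[0.0015,0,0.0012,0,0,0],[0.003,0,0.0024,0,0,0],[0.0045,0,0.0034,0,0,0],[0.006,0.0002,0.0044,0,0,0]]' | grep -E 'clock|ee_pos|ft'
```

```text
clock: 19.62
ee_pos: [0.514, 0.2775, 0.0367]
ft_force: [-11.8, -0.8, -4.0]
```

```bash
python3 -m handwheel '[[0.001,0.0002,0.0006,0,0,0],[0.002,0.0005,0.0012,0,0,0],[0.0035,0.0009,0.0012,0,0,0],[0.005,0.0013,0.0012,0,0,0],[0.0065,0.0018,0.0012,0,0,0]]' | grep -E 'clock|ee_pos|ft'
```

```text
clock: 20.25
ee_pos: [0.5198, 0.2796, 0.0368]
ft_force: [-10.6, 0.6, -4.3]
```

```bash
python3 -m handwheel '[[0.0016,0.0005,0,0,0,0],[0.0032,0.001,0,0,0,0],[0.0048,0.0014,0,0,0,0],[0.0064,0.0019,0,0,0,0],[0.008,0.0024,0,0,0,0],[0.0096,0.0029,0,0,0,0],[0.0112,0.0033,0,0,0,0]]' | grep -E 'clock|ee_pos|ft'
```

```text
clock: 21.12
ee_pos: [0.5309, 0.2831, 0.0369]
ft_force: [-10.7, 0.8, -5.5]
```

```bash
python3 -m handwheel '[[0.0012,0.0004,0,0,0,0],[0.0024,0.0007,0,0,0,0]]' | grep -E 'clock|ee_pos|ft'
python3 -m handwheel '[[-0.02,0,-0.003,0,0,0],[-0.042,-0.01,-0.008,0,0,0],[-0.045,-0.065,-0.008,0,0,0],[-0.045,-0.122,-0.008,0,0,0],[-0.045,-0.18,-0.008,0,0,0],[-0.042,-0.229,-0.008,0,0,0],[-0.036,-0.239,-0.008,0,0,0],[-0.026,-0.239,-0.008,0,0,0]]' | grep -E 'clock|ee_pos|ft'
```

```text
clock: 21.38
ee_pos: [0.5333, 0.2838, 0.0369]
ft_force: [-10.8, -0.2, -4.8]
clock: 22.38
ee_pos: [0.517, 0.0455, 0.0353]
ft_force: [-0.3, -0.7, -0.4]
```

```bash
python3 -m handwheel '[[0.002,0,0,0,0,0],[0.004,0,0.0003,0,0,0],[0.0055,0,0.0006,0,0,0]]' | grep -E 'clock|ee_pos|ft'
```

```text
clock: 22.75
ee_pos: [0.5213, 0.0469, 0.0353]
ft_force: [-0.6, 1.5, -0.7]
```

```bash
python3 -m handwheel '[[0.0015,0,0.0008,0,0,0],[0.003,0,0.0018,0,0,0],[0.0045,0,0.0028,0,0,0],[0.006,0,0.0038,0,0,0]]' | grep -E 'clock|ee_pos|ft'
```

```text
clock: 23.25
ee_pos: [0.5216, 0.0469, 0.0355]
ft_force: [-9.5, 1.2, -3.6]
```

```bash
python3 -m handwheel '[[0.001,-0.0002,0.0006,0,0,0],[0.002,-0.0004,0.0012,0,0,0],[0.0035,-0.0009,0.0016,0,0,0],[0.005,-0.0013,0.0018,0,0,0],[0.0065,-0.0018,0.0018,0,0,0]]' | grep -E 'clock|ee_pos|ft'
```

```text
clock: 23.88
ee_pos: [0.526, 0.0449, 0.0356]
ft_force: [-10.0, 2.1, -5.2]
```

```bash
python3 -m handwheel '[[0.0016,-0.0005,0,0,0,0],[0.0032,-0.001,0,0,0,0],[0.0048,-0.0014,0,0,0,0],[0.0064,-0.0019,0,0,0,0],[0.008,-0.0024,0,0,0,0],[0.0096,-0.0029,0,0,0,0],[0.0112,-0.0033,0,0,0,0],[0.0125,-0.0037,0,0,0,0]]' | grep -E 'clock|ee_pos|ft'
```

```text
clock: 24.88
ee_pos: [0.538, 0.0405, 0.0357]
ft_force: [-11.2, 0.1, -4.2]
```

```bash
python3 -m handwheel '[[0.0012,-0.0004,0,0,0,0],[0.0024,-0.0007,0,0,0,0]]' | grep -E 'clock|ee_pos|ft'
python3 -m handwheel '[[-0.02,0,-0.002,0,0,0],[-0.042,0.01,-0.006,0,0,0],[-0.045,0.065,-0.006,0,0,0],[-0.045,0.122,-0.006,0,0,0],[-0.045,0.18,-0.006,0,0,0],[-0.042,0.23,-0.006,0,0,0],[-0.036,0.24,-0.006,0,0,0],[-0.026,0.24,-0.006,0,0,0]]' | grep -E 'clock|ee_pos|ft'
```

```text
clock: 25.12
ee_pos: [0.5403, 0.0398, 0.0356]
ft_force: [-12.5, -0.3, -3.2]
clock: 26.12
ee_pos: [0.5238, 0.28, 0.0354]
ft_force: [0.5, 0.6, -0.2]
```

```bash
python3 -m handwheel '[[0.002,0,0,0,0,0],[0.004,0,0.0003,0,0,0],[0.0055,0,0.0008,0,0,0]]' | grep -E 'clock|ee_pos|ft'
```

```text
clock: 26.5
ee_pos: [0.5272, 0.2781, 0.0352]
ft_force: [-3.6, -1.0, 0.4]
```

Contact on the left at about 0.527. Loading.

```bash
python3 -m handwheel '[[0.0015,0,0.0012,0,0,0],[0.003,0,0.0024,0,0,0],[0.0045,0,0.0034,0,0,0],[0.006,0.0002,0.0042,0,0,0]]' | grep -E 'clock|ee_pos|ft'
```

```text
clock: 27.0
ee_pos: [0.5275, 0.2781, 0.0355]
ft_force: [-11.7, -1.2, -3.0]
```

```bash
python3 -m handwheel '[[0.001,0.0002,0.0006,0,0,0],[0.002,0.0005,0.001,0,0,0],[0.0035,0.0009,0.0012,0,0,0],[0.005,0.0013,0.0012,0,0,0],[0.0065,0.0018,0.0012,0,0,0]]' | grep -E 'clock|ee_pos|ft'
```

```text
clock: 27.62
ee_pos: [0.5329, 0.2802, 0.0356]
ft_force: [-10.6, -0.2, -3.9]
```

```bash
python3 -m handwheel '[[0.0014,0.0005,0,0,0,0],[0.0028,0.0009,0,0,0,0],[0.0042,0.0013,0,0,0,0],[0.0056,0.0017,0,0,0,0],[0.007,0.0021,0,0,0,0]]' | grep -E 'clock|ee_pos|ft'
```

```text
clock: 28.25
ee_pos: [0.5397, 0.2826, 0.0356]
ft_force: [-10.1, -0.0, -4.4]
```

```bash
python3 -m handwheel '[[0.0012,0.0004,0,0,0,0],[0.0024,0.0007,0,0,0,0],[0.0036,0.0011,0,0,0,0],[0.0048,0.0014,0,0,0,0]]' | grep -E 'clock|ee_pos|ft'
```

```text
clock: 28.75
ee_pos: [0.5445, 0.2842, 0.0357]
ft_force: [-11.3, -0.5, -3.8]
```

```bash
python3 -m handwheel '[[-0.02,0,-0.002,0,0,0],[-0.042,-0.01,-0.006,0,0,0],[-0.045,-0.065,-0.006,0,0,0],[-0.045,-0.122,-0.006,0,0,0],[-0.045,-0.18,-0.006,0,0,0],[-0.042,-0.229,-0.006,0,0,0],[-0.036,-0.24,-0.006,0,0,0],[-0.024,-0.24,-0.006,0,0,0]]' | grep -E 'clock|ee_pos|ft'
```

```text
clock: 29.75
ee_pos: [0.5299, 0.0447, 0.0359]
ft_force: [0.1, -0.8, 0.0]
```

```bash
python3 -m handwheel '[[0.002,0,0,0,0,0],[0.004,0,0.0003,0,0,0],[0.0055,0,0.0008,0,0,0]]' | grep -E 'clock|ee_pos|ft'
```

```text
clock: 30.12
ee_pos: [0.5341, 0.0462, 0.0359]
ft_force: [0.3, 1.0, 0.2]
```

```bash
python3 -m handwheel '[[0.0015,0,0.0008,0,0,0],[0.003,0,0.0018,0,0,0],[0.0045,0,0.0028,0,0,0],[0.006,0,0.0038,0,0,0]]' | grep -E 'clock|ee_pos|ft'
```

```text
clock: 30.62
ee_pos: [0.5353, 0.0459, 0.0367]
ft_force: [-7.4, 2.1, -4.7]
```

```bash
python3 -m handwheel '[[0.001,-0.0002,0.0006,0,0,0],[0.002,-0.0004,0.0012,0,0,0],[0.0035,-0.0009,0.0016,0,0,0],[0.005,-0.0013,0.0018,0,0,0]]' | grep -E 'clock|ee_pos|ft'
```

```text
clock: 31.12
ee_pos: [0.5376, 0.0448, 0.0368]
ft_force: [-10.3, 2.0, -4.9]
```

```bash
python3 -m handwheel '[[0.0012,-0.0004,0,0,0,0],[0.0024,-0.0007,0,0,0,0],[0.0036,-0.0011,0,0,0,0],[0.0048,-0.0014,0,0,0,0]]' | grep -E 'clock|ee_pos|ft'
```

```text
clock: 31.62
ee_pos: [0.542, 0.043, 0.0367]
ft_force: [-11.4, 0.5, -2.9]
```

```bash
python3 -m handwheel '[[0.0012,-0.0004,0.0002,0,0,0],[0.0024,-0.0007,0.0003,0,0,0],[0.0036,-0.0011,0.0003,0,0,0],[0.0048,-0.0014,0.0003,0,0,0]]' | grep -E 'clock|ee_pos|ft'
```

```text
clock: 32.12
ee_pos: [0.5467, 0.0414, 0.0368]
ft_force: [-11.2, -0.3, -2.5]
```

```bash
python3 -m handwheel '[[0.001,-0.0003,0.0002,0,0,0],[0.002,-0.0006,0.0003,0,0,0]]' | grep -E 'clock|ee_pos|ft'
```

```text
clock: 32.38
ee_pos: [0.5474, 0.0411, 0.0368]
ft_force: [-15.2, 1.5, -1.1]
```

```bash
python3 -m handwheel '[[-0.02,0,-0.002,0,0,0],[-0.042,0.01,-0.006,0,0,0],[-0.045,0.065,-0.007,0,0,0],[-0.045,0.122,-0.007,0,0,0],[-0.045,0.18,-0.007,0,0,0],[-0.042,0.23,-0.007,0,0,0],[-0.036,0.239,-0.007,0,0,0],[-0.024,0.239,-0.007,0,0,0]]' | grep -E 'clock|ee_pos|ft'
```

```text
clock: 33.38
ee_pos: [0.5338, 0.2799, 0.0358]
ft_force: [-0.4, -0.7, -0.8]
```

```bash
python3 -m handwheel '[[0.002,0,0,0,0,0],[0.004,0,0.0003,0,0,0],[0.0055,0,0.0008,0,0,0]]' | grep -E 'clock|ee_pos|ft'
```

```text
clock: 33.75
ee_pos: [0.5385, 0.2783, 0.036]
ft_force: [-0.4, -1.0, -0.4]
```

```bash
python3 -m handwheel '[[0.0015,0,0.001,0,0,0],[0.003,0,0.002,0,0,0],[0.0045,0,0.003,0,0,0],[0.006,0.0002,0.0038,0,0,0]]' | grep -E 'clock|ee_pos|ft'
```

```text
clock: 34.25
ee_pos: [0.5407, 0.2791, 0.0378]
ft_force: [-7.5, -0.7, -1.2]
```

```bash
python3 -m handwheel '[[0.001,0.0002,0.0007,0,0,0],[0.002,0.0005,0.0013,0,0,0],[0.0035,0.0009,0.0018,0,0,0],[0.005,0.0013,0.002,0,0,0]]' | grep -E 'clock|ee_pos|ft'
```

```text
clock: 34.75
ee_pos: [0.5418, 0.2795, 0.0378]
ft_force: [-12.5, -1.8, -0.4]
```

```bash
python3 -m handwheel '[[0.0012,0.0004,0.0001,0,0,0],[0.0024,0.0007,0.0002,0,0,0],[0.0036,0.0011,0.0003,0,0,0]]' | grep -E 'clock|ee_pos|ft'
```

```text
clock: 35.12
ee_pos: [0.5452, 0.2808, 0.0378]
ft_force: [-12.2, -0.6, -0.2]
```

```bash
python3 -m handwheel '[[0.001,0.0003,0.0003,0,0,0],[0.002,0.0006,0.0006,0,0,0],[0.003,0.0009,0.0008,0,0,0]]' | grep -E 'clock|ee_pos|ft'
```

```text
clock: 35.5
ee_pos: [0.5478, 0.2818, 0.0379]
ft_force: [-13.7, -1.2, -2.4]
```

```bash
python3 -m handwheel '[[0.001,0.0003,0.0004,0,0,0],[0.002,0.0006,0.0006,0,0,0]]' | grep -E 'clock|ee_pos|ft'
```

```text
clock: 35.75
ee_pos: [0.5479, 0.2818, 0.0379]
ft_force: [-17.3, -2.6, 0.4]
```

```bash
python3 -m handwheel '[[-0.02,0,-0.002,0,0,0],[-0.042,-0.01,-0.008,0,0,0],[-0.045,-0.065,-0.008,0,0,0],[-0.045,-0.122,-0.008,0,0,0],[-0.045,-0.18,-0.008,0,0,0],[-0.042,-0.229,-0.008,0,0,0],[-0.034,-0.238,-0.008,0,0,0],[-0.021,-0.238,-0.008,0,0,0]]' | grep -E 'clock|ee_pos|ft'
```

```text
clock: 36.75
ee_pos: [0.5384, 0.0453, 0.0363]
ft_force: [0.6, 0.4, 0.5]
```

```bash
python3 -m handwheel '[[0.002,0,0,0,0,0],[0.004,0,0.0003,0,0,0],[0.006,0,0.0008,0,0,0]]' | grep -E 'clock|ee_pos|ft'
```

```text
clock: 37.12
ee_pos: [0.5428, 0.0466, 0.0362]
ft_force: [-0.5, -0.3, -0.1]
```

```bash
python3 -m handwheel '[[0.0015,0,0.0008,0,0,0],[0.003,0,0.0018,0,0,0],[0.0045,0,0.0028,0,0,0],[0.006,0,0.0038,0,0,0]]' | grep -E 'clock|ee_pos|ft'
```

```text
clock: 37.62
ee_pos: [0.5451, 0.0459, 0.0378]
ft_force: [-7.1, 1.4, -2.7]
```

```bash
python3 -m handwheel '[[0.001,-0.0002,0.0007,0,0,0],[0.002,-0.0004,0.0014,0,0,0],[0.003,-0.0006,0.002,0,0,0],[0.004,-0.0008,0.0024,0,0,0]]' | grep -E 'clock|ee_pos|ft'
```

```text
clock: 38.12
ee_pos: [0.5453, 0.0458, 0.0379]
ft_force: [-10.5, 2.8, -3.3]
```

```bash
python3 -m handwheel '[[0.001,-0.0003,0.0004,0,0,0],[0.002,-0.0006,0.0007,0,0,0],[0.003,-0.0009,0.0009,0,0,0]]' | grep -E 'clock|ee_pos|ft'
```

```text
clock: 38.5
ee_pos: [0.5471, 0.0451, 0.0379]
ft_force: [-13.8, 2.3, -2.7]
```

```bash
python3 -m handwheel '[[0.001,-0.0003,0.0004,0,0,0],[0.002,-0.0005,0.0007,0,0,0]]' | grep -E 'clock|ee_pos|ft'
```

```text
clock: 38.75
ee_pos: [0.5471, 0.0451, 0.0379]
ft_force: [-17.3, 4.0, -2.2]
```

```bash
python3 -m handwheel '[[-0.02,0,-0.004,0,0,0],[-0.05,0,0,0,0,0],[-0.06,0,0.04,0,0.06,0],[-0.06,0.04,0.085,0,0.12,0],[-0.06,0.07,0.1,0,0.12,0],[-0.06,0.075,0.1,0,0.12,0]]' | grep -E 'clock|ee_pos|ori|ft'
python3 - <<'E'
from h import *
crop("top",245,165,105,80,7,"pics/tope.png")
crop("side",255,150,100,80,7,"pics/sidee.png")
E
```

```text
clock: 39.5
ee_pos: [0.5006, 0.1198, 0.1471]
orientation: [0.001, 3.135, 0.001]
ft_force: [-0.3, 0.3, -1.0]
```

View pics/tope.png

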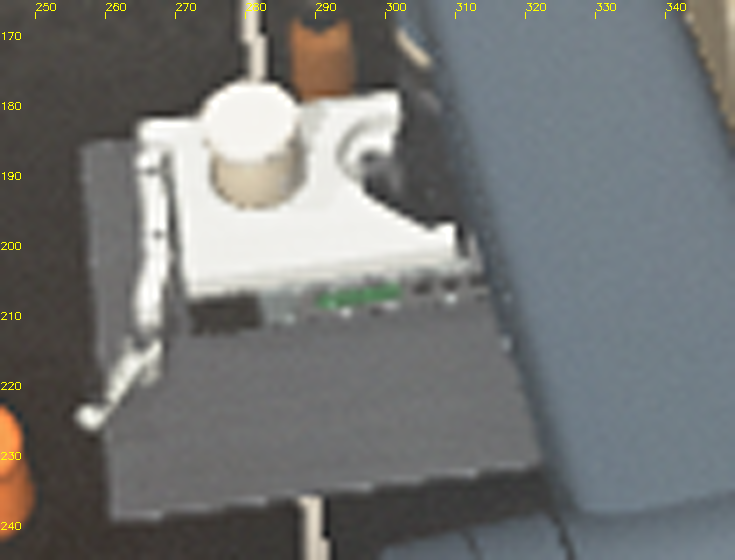

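View pics/sidee.png

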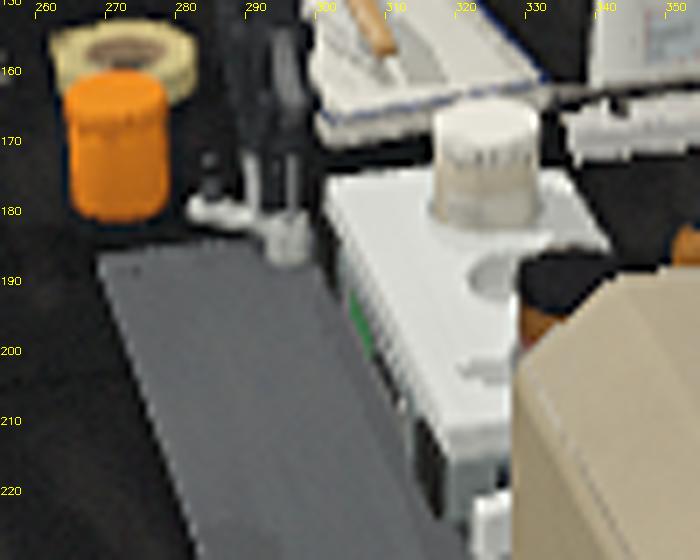

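The heater now sits against the wall. In the side crop the clip's pillar foot is at about (287,262) and the peg head at (210,165). In the top crop the bar tip is at (90,417).

```bash
python3 - <<'E'
from h import *
s=lambda *p:[(255+x/7-.4,150+y/7-.4) for x,y in p]
c=lambda *p:[(245+x/7-.4,165+y/7-.4) for x,y in p]
print("pillar foot side",plane("side",s((287,258)),.005).round(4),"peg head side",plane("side",s((210,166)),.052).round(4))
print("tip top",plane("top",c((90,417)),.025).round(4),"pillar foot top",plane("top",c((150,383)),.005).round(4))
C=np.array([.5485,.3175])
P=C+.045*np.array([-.7071,.7071])
for n,o in(("top",165),("side",150)):
  for X in ([*C,.005],[*C,.03],[*P,.052]):
    u=proj(n,X)[0]; print(n,X,((u-[245 if n=="top" else 255,o]+.4)*7).round(0))
E
```

```text
pillar foot side [[0.5491 0.3224 0.005 ]] peg head side [[0.5137 0.3515 0.052 ]]
tip top [[0.5061 0.3517 0.025 ]] pillar foot top [[0.5373 0.3165 0.005 ]]
top [np.float64(0.5485), np.float64(0.3175), 0.005] [147. 368.]
top [np.float64(0.5485), np.float64(0.3175), 0.03] [142. 344.]
top [np.float64(0.5166805), np.float64(0.3493195), 0.052] [ 87. 376.]
side [np.float64(0.5485), np.float64(0.3175), 0.005] [288. 262.]
side [np.float64(0.5485), np.float64(0.3175), 0.03] [287. 222.]
side [np.float64(0.5166805), np.float64(0.3493195), 0.052] [216. 167.]
```

```bash
python3 -m handwheel '[[0.005,0.032,0,0,0,-0.17],[0.01,0.064,0,0,0,-0.35],[0.015,0.096,0,0,0,-0.52],[0.02,0.128,0,0,0,-0.7],[0.025,0.16,0,0,0,-0.87],[0.03,0.192,0,0,0,-1.05],[0.035,0.225,0,0,0,-1.22],[0.038,0.2525,0,0,0,-1.4]]' | grep -E 'clock|ee_pos|ori|ft'
```

```text
clock: 40.6
ee_pos: [0.5362, 0.3703, 0.1424]
orientation: [-2.036, -2.393, 0.004]
ft_force: [-1.0, 0.6, -0.2]
```

```bash
python3 -m handwheel '[[0,0,0,0,0,-0.17],[0,0,-0.02,0,0,-0.35],[0,0,-0.05,0,0,-0.52],[0,0,-0.08,0,0,-0.7],[0,0,-0.09,0,0,-0.7],[0,0,-0.09,0,0,-0.7]]' | grep -E 'clock|ee_pos|ori|ft'; python3 -c "
from cell import robot
print(robot.get_obs()['joints'].round(3))"
```

```text
clock: 41.35
ee_pos: [0.5354, 0.3696, 0.0527]
orientation: [2.726, 1.561, -0.005]
ft_force: [0.4, 0.5, 0.1]
[ 0.501  0.407  0.165  1.331 -0.     2.603]
```

```bash
python3 - <<'E'
import numpy as np
C=np.array([.5475,.318]);S=np.array([.5354,.3696])
for a in [135,140,146]+list(range(154,275,8))+[270,274]:
    r=np.radians(a);t=np.array([-np.sin(r),np.cos(r)])
    F=C+.045*np.array([np.cos(r),np.sin(r)])-.017*t
    print(a,F.round(4),(F-S).round(4),round(max(0,np.radians(a+90-239.7)),2))
E
```

```text
135 [0.5277 0.3618] [-0.0077 -0.0078] 0
140 [0.524  0.3599] [-0.0114 -0.0097] 0
146 [0.5197 0.3573] [-0.0157 -0.0123] 0
154 [0.5145 0.353 ] [-0.0209 -0.0166] 0.08
162 [0.51   0.3481] [-0.0254 -0.0215] 0.21
170 [0.5061 0.3426] [-0.0293 -0.027 ] 0.35
178 [0.5031 0.3366] [-0.0323 -0.033 ] 0.49
186 [0.501  0.3302] [-0.0344 -0.0394] 0.63
194 [0.4997 0.3236] [-0.0357 -0.046 ] 0.77
202 [0.4994 0.3169] [-0.036  -0.0527] 0.91
210 [0.5    0.3102] [-0.0354 -0.0594] 1.05
218 [0.5016 0.3037] [-0.0338 -0.0659] 1.19
226 [0.504  0.2974] [-0.0314 -0.0722] 1.33
234 [0.5073 0.2916] [-0.0281 -0.078 ] 1.47
242 [0.5114 0.2862] [-0.024  -0.0834] 1.61
250 [0.5161 0.2815] [-0.0193 -0.0881] 1.75
258 [0.5215 0.2775] [-0.0139 -0.0921] 1.89
266 [0.5274 0.2743] [-0.008  -0.0953] 2.03
274 [0.5337 0.2719] [-0.0017 -0.0977] 2.17
270 [0.5305 0.273 ] [-0.0049 -0.0966] 2.1
274 [0.5337 0.2719] [-0.0017 -0.0977] 2.17
```

```bash
python3 -m handwheel '[[0,0,-0.01,0,0,0],[0,0,-0.016,0,0,0],[-0.008,-0.008,-0.016,0,0,0],[-0.011,-0.01,-0.016,0,0,0],[-0.016,-0.012,-0.016,0,0,0],[-0.021,-0.0165,-0.016,0,0,0.08],[-0.0255,-0.0215,-0.016,0,0,0.21]]' | grep -E 'clock|ee_pos|ori|ft'
```

```text
clock: 42.22
ee_pos: [0.5109, 0.3498, 0.039]
orientation: [2.545, 1.842, 0.004]
ft_force: [2.1, 1.3, -0.0]
```

```bash
python3 -m handwheel '[[-0.004,-0.0055,0,0,0,0.14],[-0.007,-0.0115,0,0,0,0.28],[-0.009,-0.018,0,0,0,0.42],[-0.0102,-0.0245,0,0,0,0.56],[-0.0105,-0.031,0,0,0,0.7],[-0.01,-0.038,0,0,0,0.84]]' | grep -E 'clock|ee_pos|ori|ft'
```

```text
clock: 42.98
ee_pos: [0.5005, 0.3121, 0.039]
orientation: [-1.571, -2.72, -0.004]
ft_force: [1.0, 2.2, -0.2]
```

```bash
python3 -m handwheel '[[0.0016,-0.0065,0,0,0,0.14],[0.004,-0.013,0,0,0,0.28],[0.0073,-0.0186,0,0,0,0.42],[0.0114,-0.024,0,0,0,0.56],[0.016,-0.0287,0,0,0,0.7]]' | grep -E 'clock|ee_pos|ori|ft'
```

```text
clock: 43.6
ee_pos: [0.5159, 0.2831, 0.0388]
orientation: [-0.543, -3.094, -0.002]
ft_force: [-0.9, 1.5, -0.1]
```

```bash
python3 -m handwheel '[[0.0054,-0.004,0,0,0,0.14],[0.011,-0.007,0,0,0,0.28],[0.013,-0.008,0,0,0,0.35],[0.0145,-0.0085,0,0,0,0.35]]' | grep -E 'clock|ee_pos|ori|ft'
python3 - <<'E'
from h import *
crop("side",255,150,100,80,7,"pics/sidef.png")
E
```

```text
clock: 44.1
ee_pos: [0.5296, 0.2744, 0.0385]
orientation: [-0.005, -3.139, -0.001]
ft_force: [-4.8, 0.7, 3.0]
```

View pics/sidef.png

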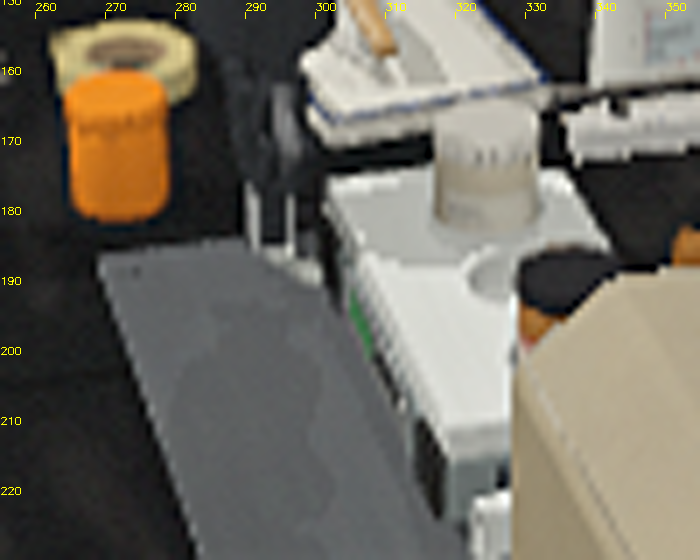

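The fingers stand at about (293,178), and the bar at (297,189) lies along the heater's near face. One small extra push will confirm the end stop.

```bash
python3 -m handwheel '[[0.001,0,0.0003,0,0,0],[0.002,0,0.0006,0,0,0]]' | grep -E 'clock|ee_pos|ft'
```

```text
clock: 44.4
ee_pos: [0.5297, 0.2744, 0.0385]
ft_force: [-9.1, 0.4, 4.6]
```

```bash
python3 -m handwheel '[[-0.006,0,0,0,0,0],[-0.03,0,0,0,0,0],[-0.06,0,0.02,0,0,0],[-0.08,-0.02,0.07,0,0,0],[-0.1,-0.03,0.13,0,0,0],[-0.1,-0.03,0.15,0,0,0],[-0.1,-0.03,0.15,0,0,0]]' | grep -E 'clock|ee_pos|ft'
python3 - <<'E'
from h import *
crop("top",245,165,105,80,7,"pics/topg.png")
E
```

```text
clock: 45.28
ee_pos: [0.435, 0.2447, 0.1918]
ft_force: [-0.3, 0.2, 0.2]
```

View pics/topg.png

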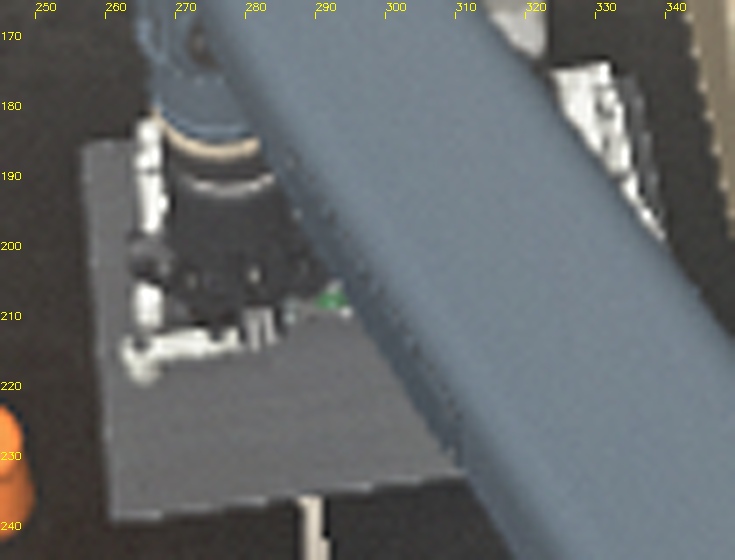

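The clip bar runs from about (264,215) to (279,213) in the top image, parallel to the heater's near face and fully behind it. The arm is clear, so I'm handing the job in.

```bash
python3 -c "
from cell import robot
print(robot.job_done())"
```

```text
the job is handed in; nothing more can be done
None
```

The heater was pushed until both corners stopped firmly at the stop buttons, the turn clip was swung to its end stop behind it, and the job was handed in at about 45 s. The handover returned no verdict, the largest push I read was about 20 N, and the final seating was judged from where the corners stopped rather than measured at the buttons.

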